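# Lay the torque readout on its back and fit its selector knob

### The job

The torque readout case stands on the bench with its back just in front of the yellow-lined edge of the blue service mat. Push its top so that it tips over backwards against that edge and lies flat on its back on the mat, front panel up; then pick up the orange bar knob and press it onto the flat brass tang of the selector shaft, turning it a little until it drops fully home, and let go. Leave the socket, the spanner and the grease jar where they are.

Things in the scene. Friction and masses are not known exactly. Their poses are not given: they have to be found in the camera images.
- mat: Blue firm service mat, fixed to the bench, 240 (its x) x 220 (y) x 12 mm thick. Origin at the centre of its underside, z up. Its edge at x = -120 mm, marked by a yellow line, is the stop; the case stands beyond that edge, about 5 to 12 mm clear of it, and is to fall along the mat's +x.
- case: Bronze-brown readout case, 90 deep (x) x 130 wide (y) x 170 mm high (z), 0.55 to 1.1 kg, centre of mass mid-case. Origin: centre of its underside, z to its top; black front panel (display, buttons, shaft) looks to -x, flat back to +x. Stands parallel to the mat's edge within 3 degrees. On its back, -x is up, panel 102 mm above the bench, foot overhanging the mat's edge 10 to 50 mm.
- shaft_seat (a point): Selector shaft on the front panel, 60 mm above the case's underside, 20 mm to +y. Point: centre of the steel collar's face (28 mm across, 3 mm proud), where the knob's underside rests. z points out of the panel; brass tang stands 15 mm out from here, 16 along x, 8 along y, last 9 mm tapering to 10 x 2.5. Turns 0.8 rad either way, stiffly (0.2 N m). Any angle is good; knob fits either way round.
- knob_mid (a point): Loose orange bar knob, standing upright on the bench, 44 (its x) x 24 (y) x 36 mm high, 50 g, white line along its top. This point is its centre, 18 mm above its underside, z up. In its underside is a slot 19 (x) x 11 mm (y), 18 mm deep, centred, along the bar.
- knob_foot (a point): Centre of the knob's underside, axes as for knob_mid. It meets shaft_seat when the knob is home.
- socket: Steel socket standing on the bench, 34 mm across, 45 mm high, origin at the centre of its underside. Leave alone.
- spanner: Steel spanner lying on the bench along its x, about 180 mm long. Leave alone.
- grease: Small grease jar, 48 mm across, 60 mm high, origin at the centre of its underside. Leave alone.
Mind the look-alikes: they are no part of the job. Of the things that look like the case, the middle-sized one is meant. Of the things that look like the part that bears knob_mid, take the one that is farthest from the robot's base at the start.

How it is judged:
By the outcome, as a careful person would: the job done as asked, in the order asked, and still so for the second after the job is handed in, with the robot touching nothing.
It also fails if it takes over 48 s, if anything falls off the work surface, if the arm or the gripper's body presses on something with over 40 N, if the wrist force passes 120 N, or if a joint passes its speed limit or range.

### The arm

A 6-joint arm with a two-finger parallel gripper is mounted at the origin on the work surface. World frame = base frame: x ahead of the robot, y to its left, z up, the work surface at z = 0. Lengths are in m, angles in degrees, forces in N, time in s.
With the tool pointing down it reaches from about 0.35 to 0.875 m from the base axis. Payload 4.2 kg.
Tool frame: the origin (TCP) lies at the very end of the fingers, on their centre line; the grasp point (between the pads) lies 19 mm behind it; z points along the fingers, y is the line along which they close (so a half turn about z gives the same grasp; the last joint's range is limited). The gripper opens to 87 mm and grips with 3 to 60 N. Pads are 19 mm wide; open, the fingers measure 117 mm over their backs; the gripper's body (75 mm by 190 mm) begins 51 mm behind the grasp point.
Start: joints at [89.187, 22.042, 0.453, 0, -68.411, -14.817], TCP at [0.168, 0.602, 0.223] pointing down, gripper open.
Joint ranges: [-179.83, 179.83], [-69.29, 118.12], [-61.27, 80.66], [-181.25, 117.63], [-171.15, -9.14], [-177.46, 177.46]. Speed limits (degrees/s): [159.86, 159.86, 180, 180, 180, 180].

### API

Orientations are given as a 3x3 rotation matrix whose columns are the frame's x, y, z axes.
In Python, from station import monitor, cams, ticket gives the robot as it stands.
- The arm moves only by the tool drive_tool, never from a script. Its argument "moves" is a list of rows, each an object with "delta_pos": the shift along the tool's x, y, z in mm, a list of three; "turn": the turn about the tool's z in rad; "claw": the opening, from 0 (shut) to 1 (fully open). A call has 1 to 12 rows; each row shifts and turns the commanded pose from where the row before left it, along the tool's axes as they then stand; what a row does not reach is not made up. A row lasts 1/8 s, in which the tool goes at most 62.5 mm and 10.7 degrees, less where a joint would pass 70% of its speed; a pose out of reach is approached as far as the arm can. A call is refused whole if a number of a shift passes 62.5 or a number of a turn 0.188, either way. A call with a gripper value outside its range is refused whole. The fingers move at their own pace and stop on an object; the grip force is fixed at half the most. Time passes only in rows, so rows that do not move let the fingers close. It gives the time, the measured TCP pose, the force, the opening and the grip force at its end, in the units of the state.
- monitor.sense(): the state, without advancing time (a new reading comes with each control period).
- cams.capture(name): name is "side" or "top"; returns a dict with "color" (420x560x3 uint8, red, green, blue), "range_z" (420x560 float32, m along the optical axis (not along the pixel's ray), 0 where there is no reading), "vertical_fov" (degrees; the focal length in pixels is half the picture's height over the tangent of half this angle, whatever the lens; pixels are square), "cx", "cy" (the principal point, pixels), "dist" ([k1, k2, p1, p2, k3] as OpenCV has them; the pictures are not rectified), "extrinsics" (4x4, takes a point from camera to world coordinates). Camera axes: x right, y down, z forward; pixel columns grow to the right and rows downward; lengths in m; the calibration is good to about 2 mm. A picture is of the moment at which its call begins.
- ticket.finish_job(): hands the job in; it is judged then, once.
The state is a dict: "time_s": time; "joints": joint angles; "joint_velocities": joint speeds; "effort": joint torques, N m; "tcp_pos": TCP position; "ee_rot": TCP orientation; "wrist_force": force on the tool from outside, world axes, zero at the start; "moment": the same for the moment, N m; "gripper_width": opening from 0.0 (shut) to 1.0 (fully open); "gripper_force": force on a finger pad.
Only numpy, scipy, OpenCV 4.12 (cv2) and the standard library are available. Lean on these libraries where they do the work, as an engineer would, in place of code of your own. Each camera call takes 0.05 s, during which the arm holds its last target. There are 200 camera calls.

## Working session

There is one attempt and no reset: what is moved stays moved. The work goes in short steps, Python scripts to look and compute and a tool call to move; the robot and the scene stay as the last step left them, time stands still between calls to the robot, and variables do not carry over. Pictures are saved under pics/ and viewed, at most 10 in all, crops included, and the job is handed in when it is done.

Besides the shell and the picture viewer there is one more tool, called as name([rows], argument=value, ...), one row to a line, values as JSON. drive_tool: Moves the arm, as the interface text tells. Its arguments: {"type":"object","properties":{"moves":{"type":"array","items":{"type":"object","properties":{"delta_pos":{"type":"array","items":{"type":"number"}},"turn":{"type":"number"},"claw":{"type":"number"}}}}},"required":["moves"]}

```bash
mkdir -p pics; cat > h.py <<'E'
import numpy as np, cv2
from station import monitor, cams, ticket
def cap(n):
    c=cams.capture(n); h=c["color"].shape[0]
    f=h/2/np.tan(np.radians(c["vertical_fov"])/2)
    c["K"]=np.array([[f,0,c["cx"]],[0,f,c["cy"]],[0,0,1.]]); c["d"]=np.array(c["dist"],float); c["E"]=np.array(c["extrinsics"]); return c
def cloud(c):
    h,w=c["range_z"].shape
    u,v=np.meshgrid(np.arange(w),np.arange(h))
    n=cv2.undistortPoints(np.stack([u,v],-1).reshape(-1,1,2).astype(float),c["K"],c["d"]).reshape(h,w,2)
    z=c["range_z"][...,None].astype(float)
    P=np.concatenate([n*z,z],-1)
    P=P@c["E"][:3,:3].T+c["E"][:3,3]; P[c["range_z"]==0]=np.nan; return P
def ray(c,px,z):
    n=cv2.undistortPoints(np.array(px,float).reshape(-1,1,2),c["K"],c["d"]).reshape(-1,2)
    d=np.c_[n,np.ones(len(n))]@c["E"][:3,:3].T; o=c["E"][:3,3]
    return o+d*((z-o[2])/d[:,2])[:,None]
def save(c,n,box=None,s=1):
    im=c["color"][...,::-1]
    if box: im=im[box[1]:box[3],box[0]:box[2]]
    cv2.imwrite("pics/"+n,cv2.resize(im,None,fx=s,fy=s,interpolation=cv2.INTER_CUBIC))
E
python3 - <<'E'
from h import *
import pickle
for n in("top","side"):
    c=cap(n); save(c,n+"0.png",s=1.4); print(n,c["E"].round(3),c["K"][0,0],c["dist"]); pickle.dump(c,open(n+"0.pkl","wb"))
s=monitor.sense(); print(s)
E
```

```text
top [[-0.02  -0.987  0.16   0.337]
 [-1.     0.023  0.018 -0.027]
 [-0.021 -0.16  -0.987  0.966]
 [ 0.     0.     0.     1.   ]] 402.7375255679156 [-0.06849356  0.          0.          0.          0.        ]
side [[ 0.753 -0.428  0.499 -0.132]
 [-0.657 -0.474  0.586 -0.748]
 [-0.014 -0.77  -0.638  0.882]
 [ 0.     0.     0.     1.   ]] 517.3981412042501 [-0.09083576  0.          0.          0.          0.        ]
{'time_s': 0.1, 'joints': array([ 8.91847619e+01,  2.20859428e+01,  3.89985940e-01, -2.38377505e-02,
       -6.84107109e+01, -1.48171002e+01]), 'joint_velocities': array([ 0.09357193, -0.02329976,  0.24360383,  0.09941958,  0.01032955,
       -0.00241634]), 'effort': array([ 7.28343621e-04, -3.91685557e+01,  1.87936538e+01,  4.23194647e+00,
        1.34576904e-02, -7.15167607e-05]), 'tcp_pos': array([0.16825513, 0.6013916 , 0.2215934 ]), 'ee_rot': array([[ 9.62969294e-01, -2.69610770e-01, -4.13308486e-04],
       [-2.69611067e-01, -9.62967511e-01, -1.85598115e-03],
       [ 1.02389862e-04,  1.89868540e-03, -9.99998192e-01]]), 'wrist_force': array([ 0.38209166, -0.05561299, -0.6690064 ]), 'moment': array([ 0.00403007, -0.00196147, -0.0073867 ]), 'gripper_force': 0.0, 'gripper_width': 1.0007958854995944}
```

View pics/top0.png

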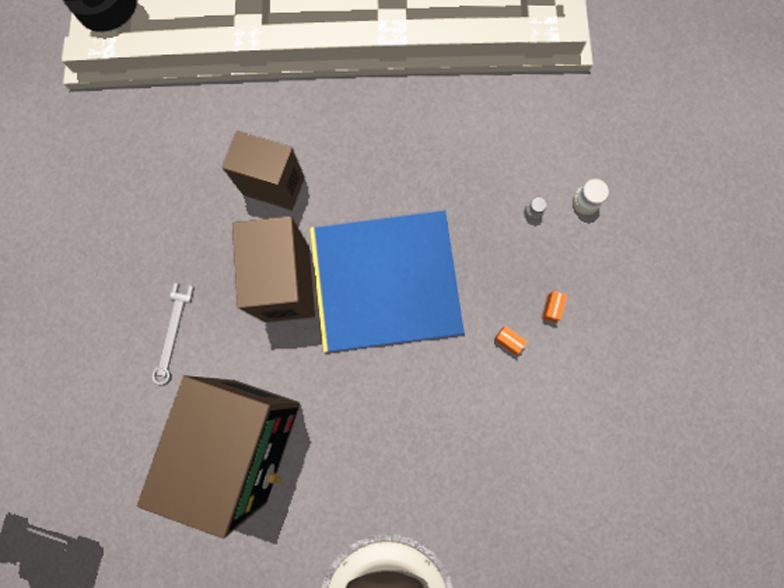

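View pics/side0.png

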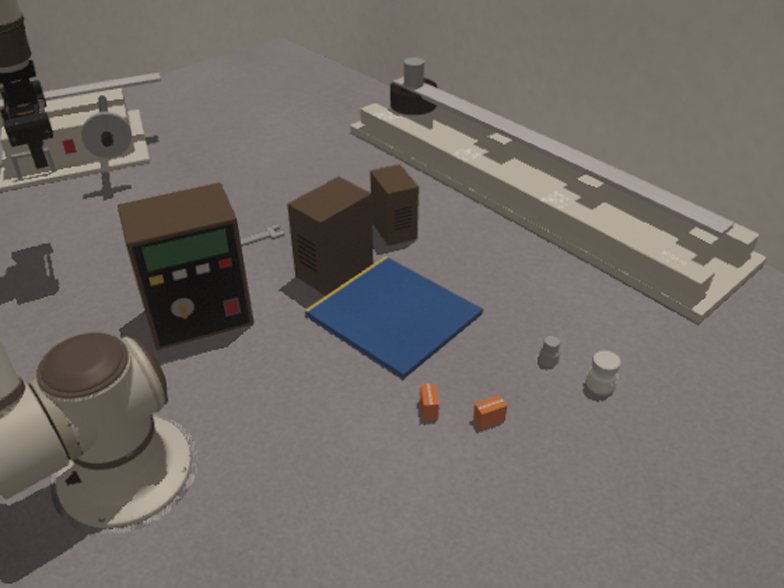

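```bash
python3 - <<'E'
from h import *
import pickle
t=pickle.load(open("top0.pkl","rb")); s=pickle.load(open("side0.pkl","rb"))
def rect(c,m,z,name,k=2,box=None):
    m=m.astype(np.uint8)
    if box: b=np.zeros_like(m); b[box[1]:box[3],box[0]:box[2]]=1; m=m*b
    cs,_=cv2.findContours(m,cv2.RETR_EXTERNAL,cv2.CHAIN_APPROX_NONE)
    for q in sorted(cs,key=cv2.contourArea)[::-1][:k]:
        p=ray(c,q.reshape(-1,2),z)[:,:2].astype(np.float32)*1000
        r=cv2.minAreaRect(p); print(name,q.reshape(-1,2).mean(0).round(),np.round(r[0],1),np.round(r[1],1),round(r[2],1)); print("   ",cv2.boxPoints(r).round(1).tolist())
for n,c in(("top",t),("side",s)):
    hsv=cv2.cvtColor(c["color"],cv2.COLOR_RGB2HSV); H,S,V=cv2.split(hsv); P=cloud(c); Z=P[...,2]
    print(n)
    rect(c,(H>95)&(H<125)&(S>120),.012,"mat",1)
    rect(c,(H>20)&(H<32)&(S>150),.012,"yellow",1)
    o=(H<14)&(S>150)&(V>120)&(Z<.06)
    rect(c,o&(Z>.026),.036,"knobtop",2)
    for nm,a,b in(("mid/large/small brown",.1,.3),):
        br=(H<20)&(S>50)&(Z>a)
        k,l,st,ce=cv2.connectedComponentsWithStats(br.astype(np.uint8))
        for i in range(1,k):
            if st[i,4]>300:
                q=P[l==i]; zt=np.nanpercentile(q[:,2],98) ; print(ce[i].round(),"ztop",zt.round(4),st[i,4])
                if zt<.3: rect(c,(l==i)&(Z>zt-.008),zt,"casetop",1)
P=cloud(t);print(np.nanmedian(P[270:300,250:300,2]))
# knob crop
im=np.hstack([cv2.resize(t["color"][195:265,340:420],None,fx=5,fy=5),cv2.resize(s["color"][265:315,290:370],None,fx=5,fy=7)])
cv2.imwrite("pics/k.png",cv2.resize(im[...,::-1],None,fx=1,fy=1))
E
```

```text
top
mat [277. 201.] [532.5 -13.7] [219.3 231.4] 6.2
    [[410.8999938964844, 89.4000015258789], [436.0, -140.60000610351562], [654.0, -116.9000015258789], [629.0, 113.0999984741211]]
yellow [178. 359.] [162.5 221.6] [ 7.1 31.4] 69.0
    [[146.5, 223.89999389648438], [175.8000030517578, 212.6999969482422], [178.39999389648438, 219.3000030517578], [149.10000610351562, 230.5]]
knobtop [394. 217.] [ 479.8 -285.7] [12.9 43.4] 72.4
    [[457.20001220703125, -285.20001220703125], [498.6000061035156, -298.3999938964844], [502.5, -286.1000061035156], [461.1000061035156, -272.8999938964844]]
knobtop [400. 219.] [ 474.2 -301. ] [ 8.3 43.2] 70.5
    [[452.5, -297.70001220703125], [493.20001220703125, -312.20001220703125], [496.0, -304.3999938964844], [455.29998779296875, -289.8999938964844]]
[185. 114.] ztop 0.1307 1446
casetop [184. 113.] [710.2 187.9] [99.6 68.5] 70.9
    [[661.5, 152.10000610351562], [726.2999877929688, 129.6999969482422], [758.7999877929688, 223.8000030517578], [694.0999755859375, 246.1999969482422]]
[191. 189.] ztop 0.1729 3128
casetop [189. 187.] [531.3 162.6] [128.6  89.1
[... 1935 characters left out ...]

[125. 157.] ztop 0.2344 2749
casetop [124. 153.] [258.4 216.7] [132.  175.9] 71.0
    [[153.8000030517578, 183.0], [320.1000061035156, 125.69999694824219], [363.1000061035156, 250.5], [196.8000030517578, 307.79998779296875]]
[ 58. 261.] ztop 0.2415 2265
casetop [ 57. 258.] [ -3.1 -10.8] [84.9 85. ] 68.4
    [[-58.20000076293945, -34.70000076293945], [20.799999237060547, -66.0], [52.0, 13.0], [-27.0, 44.29999923706055]]
[ 47. 310.] ztop 0.2084 342
casetop [ 42. 294.] [-55.9 -40.4] [22.3  7.8] 75.5
    [[-62.400001525878906, -50.29999923706055], [-54.900001525878906, -52.20000076293945], [-49.29999923706055, -30.600000381469727], [-56.79999923706055, -28.700000762939453]]
0.000448806067127383
```

View pics/k.png

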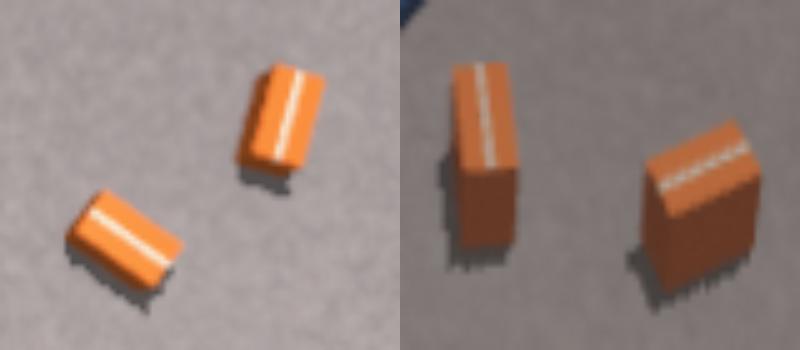

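Candidates, in unscaled top-view pixels:
- **Cases:** large at (147,324), middle at (191,189), small at (185,114). I take the middle one, which stands at the yellow edge.
- **Knobs:** (365,244) at 0.47 m from the base and (396,218) at 0.56 m. I take (396,218). The crop shows both upright with white lines along their tops, and the chosen one is on the right in both halves.

Next I move to the pre-push pose.

drive_tool([
  {"delta_pos":[43,24,-10],"claw":0.5},
  {"delta_pos":[43,24,-10],"claw":0.5},
  {"delta_pos":[43,24,-10],"claw":0.5},
  {"delta_pos":[43,24,0],"claw":0.5},
  {"delta_pos":[43,24,0],"claw":0.5},
  {"delta_pos":[43,24,0],"claw":0.5},
  {"delta_pos":[43,24,0],"claw":0.5},
  {"delta_pos":[43,24,0],"claw":0.5},
  {"delta_pos":[43,24,0],"claw":0.5},
  {"delta_pos":[43,24,0],"claw":0.5},
])

```text
invalid input
```

drive_tool([
  {"turn":0.17},
  {"turn":0.17},
  {"turn":0.17},
  {"turn":0.17},
  {"turn":0.17},
  {"turn":0.17},
  {"turn":0.18},
  {"turn":0},
])

```text
invalid input
```

drive_tool([
  {"delta_pos":[43,24,-10],"turn":0,"claw":0.5},
  {"delta_pos":[43,24,-10],"turn":0,"claw":0.5},
  {"delta_pos":[43,24,-10],"turn":0,"claw":0.5},
  {"delta_pos":[43,24,0],"turn":0,"claw":0.5},
  {"delta_pos":[43,24,0],"turn":0,"claw":0.5},
  {"delta_pos":[43,24,0],"turn":0,"claw":0.5},
  {"delta_pos":[43,24,0],"turn":0,"claw":0.5},
  {"delta_pos":[43,24,0],"turn":0,"claw":0.5},
  {"delta_pos":[43,24,0],"turn":0,"claw":0.5},
  {"delta_pos":[43,24,0],"turn":0,"claw":0.5},
])

```text
time_s: 1.35
tcp_pos: [0.5185, 0.2535, 0.2521]
ee_rot: [[0.963, -0.269, -0.001], [-0.269, -0.963, -0.0], [-0.001, 0.001, -1.0]]
wrist_force: [0.2, -0.1, -0.2]
gripper_width: 0.501
gripper_force: 0.0
```

drive_tool([
  {"delta_pos":[0,0,0],"turn":0.17,"claw":0.5},
  {"delta_pos":[0,0,0],"turn":0.17,"claw":0.5},
  {"delta_pos":[0,0,0],"turn":0.17,"claw":0.5},
  {"delta_pos":[0,0,0],"turn":0.17,"claw":0.5},
  {"delta_pos":[0,0,0],"turn":0.17,"claw":0.5},
  {"delta_pos":[0,0,0],"turn":0.17,"claw":0.5},
  {"delta_pos":[0,0,0],"turn":0.18,"claw":0.5},
  {"delta_pos":[0,0,0],"turn":0,"claw":0.5},
])

```text
time_s: 2.35
tcp_pos: [0.5176, 0.2548, 0.2521]
ee_rot: [[0.1, -0.995, -0.001], [-0.995, -0.1, -0.001], [0.0, 0.001, -1.0]]
wrist_force: [-0.5, -0.5, -0.1]
gripper_width: 0.497
gripper_force: 0.0
```

drive_tool([
  {"delta_pos":[0,-3,49],"turn":0,"claw":0.5},
  {"delta_pos":[0,0,48],"turn":0,"claw":0.5},
  {"delta_pos":[12,0,0],"turn":0,"claw":0.5},
  {"delta_pos":[12,0,0],"turn":0,"claw":0.5},
  {"delta_pos":[8,0,0],"turn":0,"claw":0.5},
  {"delta_pos":[8,0,0],"turn":0,"claw":0.5},
  {"delta_pos":[8,0,0],"turn":0,"claw":0.5},
  {"delta_pos":[0,0,0],"turn":0,"claw":0.5},
])

```text
time_s: 3.35
tcp_pos: [0.5266, 0.2078, 0.1568]
ee_rot: [[0.098, -0.995, 0.003], [-0.995, -0.098, 0.002], [-0.002, -0.003, -1.0]]
wrist_force: [0.5, 4.8, 3.7]
gripper_width: 0.501
gripper_force: 2.5
```

drive_tool([
  {"delta_pos":[8,0,0],"turn":0,"claw":0.5},
  {"delta_pos":[8,0,0],"turn":0,"claw":0.5},
  {"delta_pos":[8,0,0],"turn":0,"claw":0.5},
  {"delta_pos":[8,0,0],"turn":0,"claw":0.5},
  {"delta_pos":[8,0,0],"turn":0,"claw":0.5},
  {"delta_pos":[0,0,0],"turn":0,"claw":0.5},
])

```text
time_s: 4.1
tcp_pos: [0.5285, 0.1661, 0.1546]
ee_rot: [[0.097, -0.995, -0.003], [-0.995, -0.097, -0.002], [0.001, 0.003, -1.0]]
wrist_force: [0.2, 2.5, -0.8]
gripper_width: 0.501
gripper_force: 1.2
```

```bash
python3 - <<'E'
from h import *
c=cap("side"); save(c,"push.png",s=1.4)
E
```

```text
(no output)
```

View pics/push.png

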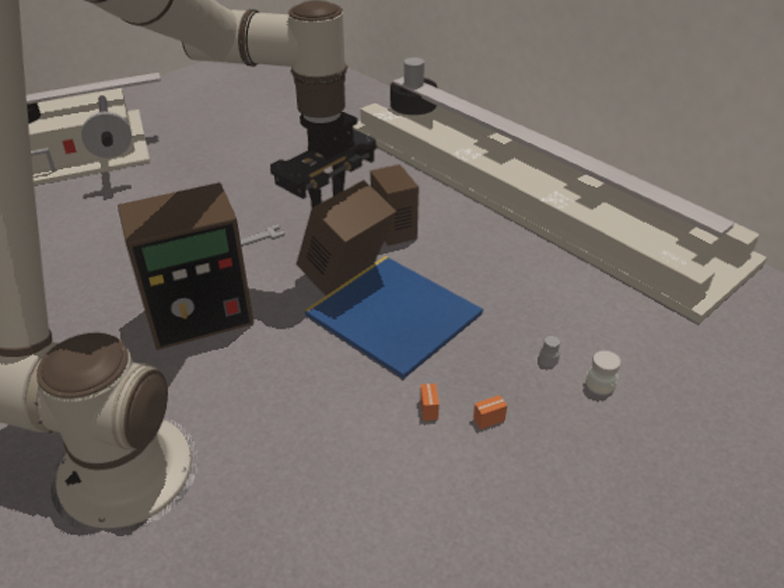

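The case at view px (345,235) is tipping cleanly about the mat edge, and everything else is untouched. I keep pushing.

drive_tool([
  {"delta_pos":[8,0,0],"turn":0,"claw":0.5},
  {"delta_pos":[8,0,0],"turn":0,"claw":0.5},
  {"delta_pos":[6,0,0],"turn":0,"claw":0.5},
  {"delta_pos":[6,0,0],"turn":0,"claw":0.5},
  {"delta_pos":[5,0,0],"turn":0,"claw":0.5},
  {"delta_pos":[5,0,0],"turn":0,"claw":0.5},
  {"delta_pos":[5,0,0],"turn":0,"claw":0.5},
  {"delta_pos":[5,0,0],"turn":0,"claw":0.5},
  {"delta_pos":[0,0,0],"turn":0,"claw":0.5},
  {"delta_pos":[0,0,0],"turn":0,"claw":0.5},
  {"delta_pos":[0,0,0],"turn":0,"claw":0.5},
])

```text
time_s: 5.52
tcp_pos: [0.5341, 0.12, 0.1555]
ee_rot: [[0.098, -0.995, 0.0], [-0.995, -0.098, 0.0], [-0.0, -0.0, -1.0]]
wrist_force: [-0.0, 0.0, -0.8]
gripper_width: 0.501
gripper_force: 0.0
```

```bash
python3 - <<'E'
from h import *
c=cap("side"); save(c,"push2.png",(180,60,360,280),2.5)
E
```

```text
(no output)
```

View pics/push2.png

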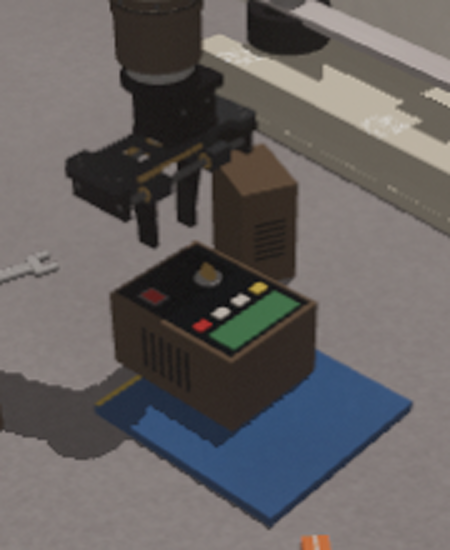

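The case lies flat on its back on the mat: panel up, shaft at crop px (208,272), foot overhanging the yellow edge. Next is the knob.

drive_tool([
  {"delta_pos":[0,0,-40],"turn":0,"claw":1},
  {"delta_pos":[45,11,-20],"turn":0,"claw":1},
  {"delta_pos":[45,11,0],"turn":0,"claw":1},
  {"delta_pos":[45,11,0],"turn":0,"claw":1},
  {"delta_pos":[45,11,0],"turn":0,"claw":1},
  {"delta_pos":[45,11,0],"turn":0,"claw":1},
  {"delta_pos":[45,11,0],"turn":0,"claw":1},
  {"delta_pos":[45,11,0],"turn":0,"claw":1},
  {"delta_pos":[45,11,0],"turn":0,"claw":1},
  {"delta_pos":[45,11,0],"turn":0,"claw":1},
])

```text
time_s: 6.82
tcp_pos: [0.4749, -0.2943, 0.2156]
ee_rot: [[0.098, -0.995, 0.0], [-0.995, -0.098, -0.0], [0.0, -0.0, -1.0]]
wrist_force: [1.1, 0.5, 0.1]
gripper_width: 0.999
gripper_force: 0.0
```

drive_tool([
  {"delta_pos":[0,0,20],"turn":-0.165,"claw":1},
  {"delta_pos":[0,0,20],"turn":-0.165,"claw":1},
  {"delta_pos":[0,0,20],"turn":-0.165,"claw":1},
  {"delta_pos":[0,0,20],"turn":-0.165,"claw":1},
  {"delta_pos":[0,0,0],"turn":-0.165,"claw":1},
  {"delta_pos":[0,0,0],"turn":-0.165,"claw":1},
  {"delta_pos":[0,0,0],"turn":-0.16,"claw":1},
  {"delta_pos":[0,0,0],"turn":0,"claw":1},
])

```text
time_s: 7.82
tcp_pos: [0.4753, -0.2928, 0.1355]
ee_rot: [[0.948, -0.319, 0.0], [-0.319, -0.948, 0.0], [-0.0, -0.0, -1.0]]
wrist_force: [-0.0, 0.3, 0.5]
gripper_width: 0.999
gripper_force: 0.0
```

```bash
python3 - <<'E'
from h import *
import pickle
for n in("top","side"):
    c=pickle.load(open(n+"0.pkl","rb"))
    b=(385,200,410,235) if n=="top" else (333,278,367,310)
    P=cloud(c); m=np.zeros(P.shape[:2],bool); m[b[1]:b[3],b[0]:b[2]]=1
    H,S,V=cv2.split(cv2.cvtColor(c["color"],cv2.COLOR_RGB2HSV))
    q=P[m&(P[...,2]>.031)]; r=cv2.minAreaRect((q[:,:2]*1000).astype(np.float32)); print(n,"depth pts",r)
    px=np.argwhere(m&(P[...,2]>.027)&(S<110)&(V>130))[:,::-1]
    w=ray(c,px,.036)*1000; l=cv2.fitLine(w[:,:2].astype(np.float32),cv2.DIST_L2,0,.01,.01).ravel(); t=(w[:,:2]-l[2:])@l[:2]
    print("white line",len(px),l[2:]+l[:2]*(t.max()+t.min())/2,np.degrees(np.arctan2(l[1],l[0])),np.ptp(t))
for n in("top","side"):
    c=cap(n); pickle.dump(c,open(n+"1.pkl","wb")); P=cloud(c)
    m=(abs(P[...,2]-.102)<.006)&(P[...,1]>-.2)&(P[...,0]>.35)&(P[...,0]<.7)
    k,l,st,ce=cv2.connectedComponentsWithStats(m.astype(np.uint8)); i=1+st[1:,4].argmax()
    q=(P[l==i][:,:2]*1000).astype(np.float32); r=cv2.minAreaRect(q); print(n,"panel",r,np.nanmedian(P[l==i][:,2]),cv2.boxPoints(r).round(1).tolist())
    d=(P[...,2]>.1105)&(P[...,2]<.13)&cv2.dilate((l==i).astype(np.uint8),np.ones((25,25))).astype(bool)
    print("tang pts",P[d].round(4).tolist()[:12],d.sum(),np.argwhere(d).mean(0))
t=pickle.load(open("top1.pkl","rb"));s=pickle.load(open("side1.pkl","rb"))
im=np.hstack([cv2.resize(t["color"][140:240,170:250],(400,500),interpolation=2),cv2.resize(s["color"][140:240,220:300],(400,500),interpolation=2)])
cv2.imwrite("pics/p.png",im[...,::-1])
E
```

```text
top depth pts ((477.7098083496094, -293.16748046875), (25.635133743286133, 42.62518310546875), 69.8426284790039)
white line 29 [ 477.35899    -294.58714772] -18.300472 40.1231680402681
side depth pts ((476.4251403808594, -295.3468933105469), (26.6802978515625, 45.8945426940918), 71.06207275390625)
white line 29 [ 477.05539637 -294.6360191 ] -19.389523 40.55782273525337
top panel ((542.6793212890625, 62.776851654052734), (128.9153594970703, 171.2368927001953), 6.185418605804443) 0.10283462271863986 [[469.3999938964844, 141.0], [487.79998779296875, -29.299999237060547], [616.0, -15.399999618530273], [597.5, 154.8000030517578]]
tang pts [[0.5622, 0.0862, 0.1139], [0.5622, 0.084, 0.1136], [0.5623, 0.0819, 0.1129], [0.5609, 0.0975, 0.1114], [0.5584, 0.094, 0.1207], [0.5589, 0.0921, 0.1184], [0.5588, 0.0899, 0.1188], [0.5579, 0.0873, 0.1217], [0.5582, 0.0853, 0.1205], [0.5596, 0.0839, 0.1148], [0.5601, 0.082, 0.1126], [0.558, 0.0972, 0.1136]] 26 [179.73076923 228.92307692]
side panel ((542.70166015625, 59.254371643066406), (135.53598022460938, 173.78372192382812), 6.1598591804504395) 0.10189852825384088 [[466.0, 138.39999389648438], [484.6000061035156, -34.400001525878906], [619.4000244140625, -19.899999618530273], [600.7999877929688, 152.89999389648438]]
tang pts [[0.5594, 0.0924, 0.1187], [0.5605, 0.0897, 0.1196], [0.5589, 0.0959, 0.114], [0.5584, 0.0913, 0.1167], [0.5586, 0.0875, 0.1186], [0.5593, 0.0843, 0.1199], [0.5587, 0.0958, 0.1111], [0.5562, 0.0887, 0.1159], [0.5582, 0.0871, 0.1158], [0.5595, 0.0847, 0.1165], [0.5609, 0.0824, 0.117], [0.5541, 0.0903, 0.113]] 21 [167.33333333 263.19047619]
```

View pics/p.png

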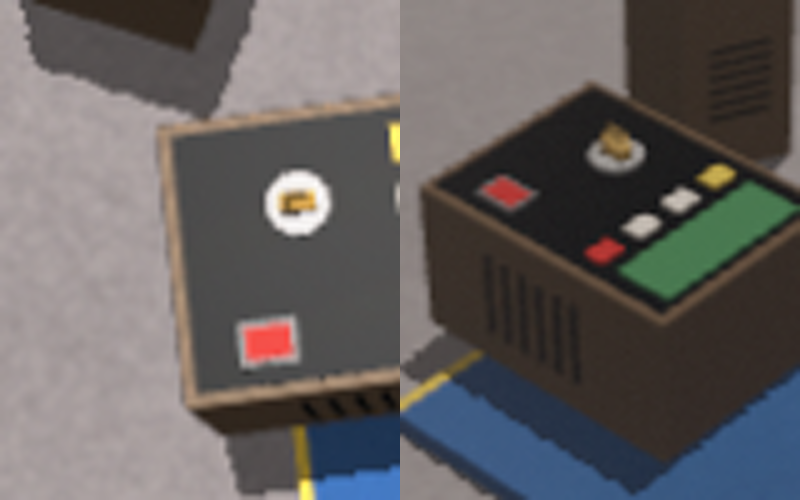

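The panel is clear. The collar is at crop px (298,202) in the top half and (617,150) in the side half, with the tang's length running along the top view's horizontal, about world y. Next I grasp the knob and measure the tang.

drive_tool([
  {"delta_pos":[2,1,45],"turn":0,"claw":1},
  {"delta_pos":[0,0,45],"turn":0,"claw":1},
  {"delta_pos":[0,0,25],"turn":0,"claw":1},
  {"delta_pos":[0,0,12],"turn":0,"claw":1},
  {"delta_pos":[0,0,0],"turn":0,"claw":0.6},
  {"delta_pos":[0,0,0],"turn":0,"claw":0.2},
  {"delta_pos":[0,0,0],"turn":0,"claw":0.1},
  {"delta_pos":[0,0,0],"turn":0,"claw":0},
  {"delta_pos":[0,0,0],"turn":0,"claw":0},
  {"delta_pos":[0,0,0],"turn":0,"claw":0},
])

```text
time_s: 9.18
tcp_pos: [0.4768, -0.2945, 0.0087]
ee_rot: [[0.948, -0.317, 0.0], [-0.317, -0.948, -0.0], [0.0, 0.0, -1.0]]
wrist_force: [0.4, 0.3, 0.1]
gripper_width: 0.401
gripper_force: 0.0
```

```bash
python3 - <<'E'
from h import *
import pickle
for n,b in(("top",(215,168,245,195)),("side",(250,157,280,182))):
    c=pickle.load(open(n+"1.pkl","rb")); P=cloud(c)
    m=np.zeros(P.shape[:2],np.uint8); m[b[1]:b[3],b[0]:b[2]]=1
    H,S,V=cv2.split(cv2.cvtColor(c["color"],cv2.COLOR_RGB2HSV))
    br=(m>0)&(H>10)&(H<30)&(S>90)&(V>70)
    wh=(m>0)&(V>110)&(S<60)
    cs,_=cv2.findContours((wh|br).astype(np.uint8),cv2.RETR_EXTERNAL,cv2.CHAIN_APPROX_NONE)
    q=max(cs,key=cv2.contourArea).reshape(-1,2); w=(ray(c,q,.105)*1000)[:,:2].astype(np.float32)
    print(n,"collar fit",cv2.fitEllipse(w),cv2.minEnclosingCircle(w))
    px=np.argwhere(br)[:,::-1]
    for z in(.112,.119):
        r=cv2.minAreaRect((ray(c,px,z)[:,:2]*1000).astype(np.float32)); print("brass",z,len(px),r)
    q=P[br&(P[...,2]>.1125)]; pc=np.cov(q[:,:2].T); e,v=np.linalg.eigh(pc); print("3d",q.mean(0),np.degrees(np.arctan2(v[1,1],v[0,1])),np.sqrt(e)*1000)
E
```

```text
top collar fit ((560.0126342773438, 89.12083435058594), (28.504676818847656, 29.11380958557129), 157.8779296875) ((560.2529907226562, 89.15848541259766), 15.349949836730957)
brass 0.112 23 ((559.206298828125, 88.62933349609375), (13.188897132873535, 6.8134050369262695), 89.93920135498047)
brass 0.119 23 ((557.3875122070312, 87.68142700195312), (13.080734252929688, 6.7575812339782715), 89.93927764892578)
3d [0.55770742 0.08791468 0.11643416] 104.72374054858935 [1.78804624 4.52485649]
side collar fit ((560.984619140625, 90.82582092285156), (24.091533660888672, 36.23971939086914), 145.52854919433594) ((561.5758666992188, 92.60597229003906), 18.644752502441406)
brass 0.112 41 ((572.899169921875, 70.78829956054688), (42.32989501953125, 63.77934646606445), 9.671502113342285)
brass 0.119 41 ((566.4930419921875, 63.34538269042969), (41.94492721557617, 63.1993408203125), 9.671463012695312)
3d [0.55825178 0.08694461 0.11608099] 95.16934050650205 [1.83702277 4.45770967]
```

drive_tool([
  {"delta_pos":[0,0,0],"turn":0,"claw":0},
  {"delta_pos":[0,0,0],"turn":0,"claw":0},
  {"delta_pos":[0,0,0],"turn":0,"claw":0},
  {"delta_pos":[0,0,0],"turn":0,"claw":0},
  {"delta_pos":[0,0,-20],"turn":0,"claw":0},
  {"delta_pos":[0,0,-45],"turn":0,"claw":0},
  {"delta_pos":[0,0,-45],"turn":0,"claw":0},
  {"delta_pos":[0,0,-45],"turn":0,"claw":0},
])

```text
time_s: 10.18
tcp_pos: [0.4764, -0.2943, 0.1648]
ee_rot: [[0.948, -0.317, -0.0], [-0.317, -0.948, 0.0], [-0.0, -0.0, -1.0]]
wrist_force: [1.6, -0.1, -1.0]
gripper_width: 0.274
gripper_force: 30.0
```

drive_tool([
  {"delta_pos":[-5,-49,0],"turn":0,"claw":0},
  {"delta_pos":[-5,-49,0],"turn":0,"claw":0},
  {"delta_pos":[-5,-49,0],"turn":0,"claw":0},
  {"delta_pos":[-5,-49,0],"turn":0,"claw":0},
  {"delta_pos":[-5,-49,0],"turn":0,"claw":0},
  {"delta_pos":[-5,-49,0],"turn":0,"claw":0},
  {"delta_pos":[-6,-48,0],"turn":0,"claw":0},
  {"delta_pos":[-6,-47,0],"turn":0,"claw":0},
])

```text
time_s: 11.18
tcp_pos: [0.5602, 0.0893, 0.1634]
ee_rot: [[0.948, -0.317, -0.0], [-0.317, -0.948, -0.0], [-0.0, 0.0, -1.0]]
wrist_force: [0.4, -0.9, 0.2]
gripper_width: 0.265
gripper_force: 30.0
```

drive_tool([
  {"delta_pos":[0,0,0],"turn":0.16,"claw":0},
  {"delta_pos":[0,0,0],"turn":0.16,"claw":0},
  {"delta_pos":[0,0,0],"turn":0.16,"claw":0},
  {"delta_pos":[0,0,0],"turn":0.16,"claw":0},
  {"delta_pos":[0,0,0],"turn":0.16,"claw":0},
  {"delta_pos":[0,0,0],"turn":0.16,"claw":0},
  {"delta_pos":[0,0,0],"turn":0.12,"claw":0},
  {"delta_pos":[0,0,0],"turn":0,"claw":0},
  {"delta_pos":[0,0,0],"turn":0,"claw":0},
])

```text
time_s: 12.3
tcp_pos: [0.5602, 0.0877, 0.1634]
ee_rot: [[0.169, -0.986, -0.0], [-0.986, -0.169, -0.0], [0.0, 0.0, -1.0]]
wrist_force: [-0.0, 0.6, -0.3]
gripper_width: 0.272
gripper_force: 30.0
```

```bash
python3 - <<'E'
from h import *
import pickle
print(monitor.sense()["tcp_pos"])
c=cap("side"); pickle.dump(c,open("side2.pkl","wb")); save(c,"hold.png",(220,100,320,200),5)
P=cloud(c); H,S,V=cv2.split(cv2.cvtColor(c["color"],cv2.COLOR_RGB2HSV))
m=(H<14)&(S>150)&(V>60)&(P[...,2]>.13)&(P[...,2]<.23); q=P[m]; print(len(q),np.nanpercentile(q,[2,50,98],axis=0).round(4))
E
```

```text
[0.56020767 0.0876849  0.16340829]
221 [[0.2875 0.0607 0.1438]
 [0.5527 0.0687 0.1698]
 [0.5742 0.1515 0.1916]]
```

View pics/hold.png

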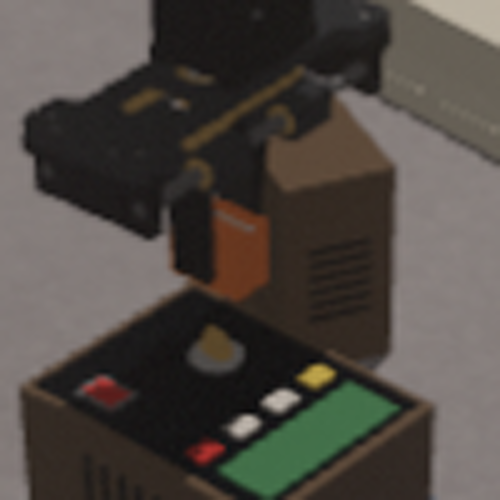

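The knob is held level above the shaft (crop px (215,345)). I lower it gently.

drive_tool([
  {"delta_pos":[-1,0,20],"turn":0,"claw":0},
  {"delta_pos":[0,0,12],"turn":0,"claw":0},
  {"delta_pos":[0,0,4],"turn":0,"claw":0},
  {"delta_pos":[0,0,3],"turn":0,"claw":0},
  {"delta_pos":[0,0,3],"turn":0,"claw":0},
  {"delta_pos":[0,0,0],"turn":0,"claw":0},
])

```text
time_s: 13.1
tcp_pos: [0.5606, 0.0892, 0.1218]
ee_rot: [[0.167, -0.986, 0.001], [-0.986, -0.167, 0.001], [-0.001, -0.001, -1.0]]
wrist_force: [-0.9, 1.5, 0.1]
gripper_width: 0.275
gripper_force: 30.0
```

drive_tool([
  {"delta_pos":[0,0,2],"turn":0,"claw":0},
  {"delta_pos":[0,0,2],"turn":0,"claw":0},
  {"delta_pos":[0,0,2],"turn":0,"claw":0},
  {"delta_pos":[0,0,1],"turn":0,"claw":0},
  {"delta_pos":[0,0,0],"turn":0,"claw":0},
])

```text
time_s: 13.72
tcp_pos: [0.5609, 0.0901, 0.1148]
ee_rot: [[0.167, -0.986, 0.002], [-0.986, -0.167, 0.002], [-0.002, -0.003, -1.0]]
wrist_force: [-0.0, 5.6, 1.7]
gripper_width: 0.273
gripper_force: 30.0
```

drive_tool([
  {"delta_pos":[-1,0,1],"turn":0,"claw":0},
  {"delta_pos":[0,0,1],"turn":0,"claw":0},
  {"delta_pos":[0,0,0],"turn":0,"claw":0},
])

```text
time_s: 14.1
tcp_pos: [0.5604, 0.0902, 0.1135]
ee_rot: [[0.168, -0.986, 0.001], [-0.986, -0.168, 0.001], [-0.0, -0.001, -1.0]]
wrist_force: [-1.6, 4.5, 6.6]
gripper_width: 0.275
gripper_force: 30.0
```

drive_tool([
  {"delta_pos":[-1,0,1],"turn":0,"claw":0},
  {"delta_pos":[0,0,1],"turn":0.06,"claw":0},
  {"delta_pos":[0,0,0],"turn":-0.12,"claw":0},
  {"delta_pos":[0,0,0],"turn":0.06,"claw":0},
  {"delta_pos":[0,0,0],"turn":0,"claw":0},
])

```text
time_s: 14.72
tcp_pos: [0.5612, 0.0905, 0.1134]
ee_rot: [[0.168, -0.986, 0.004], [-0.986, -0.168, -0.0], [0.001, -0.004, -1.0]]
wrist_force: [-2.6, 1.2, 12.6]
gripper_width: 0.274
gripper_force: 30.0
```

drive_tool([
  {"delta_pos":[0,0,-1],"turn":0,"claw":0},
  {"delta_pos":[0,0,0],"turn":0,"claw":0.6},
  {"delta_pos":[0,0,0],"turn":0,"claw":0.6},
  {"delta_pos":[0,0,0],"turn":0,"claw":0.6},
  {"delta_pos":[0,0,0],"turn":0,"claw":0.6},
  {"delta_pos":[0,0,-20],"turn":0,"claw":0.6},
  {"delta_pos":[0,0,-40],"turn":0,"claw":0.6},
  {"delta_pos":[0,0,-40],"turn":0,"claw":0.6},
  {"delta_pos":[0,50,-20],"turn":0,"claw":0.6},
  {"delta_pos":[0,60,0],"turn":0,"claw":0.6},
  {"delta_pos":[0,0,0],"turn":0,"claw":0.6},
])

```text
time_s: 16.1
tcp_pos: [0.4472, 0.0709, 0.2315]
ee_rot: [[0.168, -0.986, -0.002], [-0.986, -0.168, 0.0], [-0.0, 0.002, -1.0]]
wrist_force: [1.0, 1.1, 0.5]
gripper_width: 0.597
gripper_force: 0.0
```

```bash
python3 - <<'E'
from h import *
c=cap("side"); save(c,"end.png",s=1.4)
P=cloud(c); H,S,V=cv2.split(cv2.cvtColor(c["color"],cv2.COLOR_RGB2HSV))
m=(H<14)&(S>150)&(V>60)&(P[...,2]>.115)&(P[...,0]>.5); q=P[m]; print(len(q),np.nanpercentile(q,[2,50,98],axis=0).round(4))
t=cap("top");P=cloud(t); m=(P[...,2]>.125)&(abs(P[...,0]-.56)<.03)&(abs(P[...,1]-.09)<.03); q=P[m]; print(m.sum(), np.nanpercentile(q,[2,50,98],axis=0).round(4))
E
```

```text
212 [[0.5445 0.0633 0.1157]
 [0.5523 0.0796 0.1328]
 [0.5736 0.1075 0.1426]]
41 [[0.5316 0.0603 0.1367]
 [0.5415 0.0634 0.3448]
 [0.5744 0.0698 0.3466]]
```

View pics/end.png

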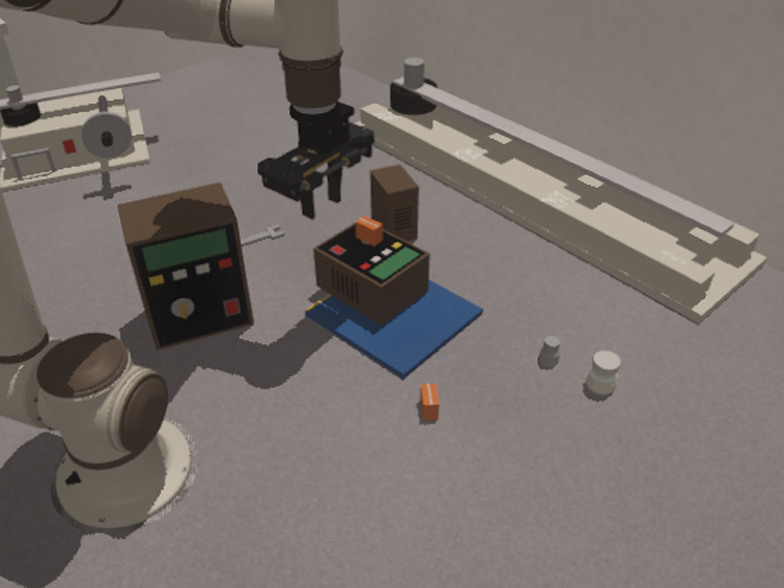

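The knob sits upright on the shaft at view px (369,231). Its top is at 0.142 m, against an expected 0.141 m when home. The arm is clear and the other objects haven't moved.

```bash
python3 -c "
from station import ticket
print(ticket.finish_job())"
```

```text
the job is handed in; nothing more can be done
None
```

The case is on its back on the mat with the panel up, the knob is pressed home on the shaft and released, and the job was handed in at about 16 s of the 48 s allowed.

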